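Send a log slice home and set the feed on its start mark with the slack taken up

ROBOT

A 6-joint arm with a two-finger parallel gripper is mounted at the origin on the work surface. World frame = base frame: x ahead of the robot, y to its left, z up, the work surface at z = 0. Lengths are in m, angles in rad, forces in N, time in s.
With the tool pointing down it reaches from about 0.225 to 0.875 m from the base axis. Payload 3.4 kg.
Tool frame: the origin (TCP) lies at the very end of the fingers, on their centre line; the grasp point (between the pads) lies 19 mm behind it; z points along the fingers, y is the line along which they close (so a half turn about z gives the same grasp; the last joint's range is limited). The gripper opens to 85 mm and grips with 20 to 120 N. Pads are 22 mm wide; open, the fingers measure 114 mm over their backs; the gripper's body (76 mm by 85 mm) begins 54 mm behind the grasp point. The pads swing forward as they close: fully open they stand 13 mm farther back than shut.
Start: joints at [1.151, 0.276, 1.505, -0, 1.361, -0.121], TCP at [0.169, 0.55, 0.231] pointing down, gripper open.
Joint ranges: [-2.89, 2.89], [-0.75, 2.08], [0.22, 2.7], [-1.18, 4.32], [0.11, 2.71], [-2.7, 2.7]. Speed limits (rad/s): [2.57, 2.57, 3.14, 3.14, 3.14, 3.14].

INTERFACE

Orientations are given as a unit quaternion [w, x, y, z].
In Python, from rig import readout, vision, manip gives the robot as it stands.
- The arm moves only by the shell command python3 -m handwheel 'ROWS' [FORCE]. ROWS is JSON, a list of rows, each a list of 3 entries, a list of its own where there are three numbers: the shift along the tool's x, y, z in mm, then the turn, a rotation vector about the tool's x, y, z in units of 6 degrees (1.0 is 6 degrees), then the closure, from -1 (fully open) to 1 (shut), so that 0 is half open. A call has 1 to 20 rows; each row shifts and turns the commanded pose from where the row before left it, along the tool's axes as they then stand; what a row does not reach is not made up. A row lasts 1/8 s, in which the tool goes at most 62.5 mm and 10.7 degrees, less where a joint would pass 70% of its speed; a pose out of reach is approached as far as the arm can. A call is refused whole if a number of a shift passes 62.5 or a number of a turn 1, either way. A call with a gripper value outside its range is refused whole. The fingers move at their own pace and stop on an object; FORCE is the grip in N (left out, the last holds). Time passes only in rows, so rows that do not move let the fingers close. It gives the time, the measured TCP pose, the force, the opening and the grip force at its end, in the units of the state.
- readout.get_state(): the state, without advancing time (a new reading comes with each control period).
- vision.get_image(name): name is "scene" or "top"; returns the picture (420x560x3 uint8, blue, green, red); there is no depth.
- vision.camera_params(name): a dict with "intrinsics" (3x3 intrinsics, pixels), "rvec" (rotation vector, rad) and "tvec" (3), from world to camera coordinates, as OpenCV has them. Camera axes: x right, y down, z forward; pixel columns grow to the right and rows downward; lengths in m; the calibration is good to about 2 mm. A picture is of the moment at which its call begins. camera_params takes no time and is no camera call.
- manip.sign_off(): hands the job in; it is judged then, once.
The state is a dict: "clock": time; "qpos": joint angles; "qd": joint speeds; "effort": joint torques, N m; "position": TCP position; "ee_rot": TCP orientation; "contact_force": force on the tool from outside, world axes, zero at the start; "moment": the same for the moment, N m; "width": finger opening in m; "gripper_force": force on a finger pad.
Only numpy, scipy, OpenCV 4.12 (cv2) and the standard library are available. Lean on these libraries where they do the work, as an engineer would, in place of code of your own. Each camera call takes 0.05 s, during which the arm holds its last target. There are 200 camera calls.

TASK

Without touching the log slice itself, turn the feed jig's crank clockwise so that the push bar sends the slice fully home against the stop, pressing it firmly but gently into the rubber pad. Then wind the push bar back until its white pointer is well behind the line of the red mark, and bring it forward again onto the line, so that it arrives from behind with the slack of the worn crank taken up in the feed direction. Let go of the crank there, and leave the slice home and everything else on the bench alone.

Things in the scene. Friction and masses are not known exactly. Their poses are not given: they have to be found in the camera images.
- jig: feed jig: fixed steel bed 250 x 400 x 15 mm, origin at the centre of its underside. Jig axes: z up; the feed (forward) runs along jig -y; the crank is on the -x side, nearer the robot, the slice's track on the +x side. The drive stays where it is left. Moving it takes about 2.5 N at the crank handle; each newton of push on the slice adds 0.4 N at the handle.
- crank_axis (a point): point on the upright axis of the crank (jig x = -50 mm, y = 0), 90 mm above the table, level with the middle of the crank's grip. Under the crank a pinion of 30 mm pitch radius drives a rack: the push bar moves 30 mm forward (jig -y) per radian of pinion turn clockwise seen from above.
- crank_handle (a point): middle of the crank's red round upright grip, 20 mm thick, 50 mm tall (63 to 113 mm above the table), 75 mm from the axis; it spins freely on its pin. The dark crank arm below is 20 mm wide, top 61 mm above the table. The handle swings on the robot's side: from 1.1 rad off jig -x towards jig -y (rearmost, slack 0), clockwise through jig -x towards jig +y as the slice is fed.
- crank (a joint): lost motion (slack) between the crank and the pinion, rad: 0 = crank against the backward side of the coupling, 0.20 = crank against the forward (feed) side; in between the crank turns (easily, about 0.7 N) and the push bar does not move
- pointer (a point): tip line of the white pointer on the blue push bar, over the scale bar on the jig's far (+x) side. It moves with the push bar: jig y = +65 mm at the rear end, 66 mm further to -y at the front end. The front face of the push bar is 20 mm ahead (-y) of the pointer.
- mark_line (a point): white line on the small red mark (16 x 12 x 6 mm) clamped at the scale bar; the point is at the end of the line next to the pointer. Its axes are those of the jig: the pointer is on the mark when both have the same jig y; behind the mark is jig +y
- blank_center (a point): centre of the log slice: wooden disc with dark bark, 64 mm diameter, 30 mm thick, lying flat in the track in front of the push bar; track guides 12 mm high hold it sideways. The robot must not touch it; the push bar moves it
- stop: blue stop block at the front end (-y) of the track, 85 x 30 x 34 mm, origin at the centre of its underside. Its rubber pad stands 35 to 45 mm from there towards jig +y, set anew each time and not reported: feel for it. The slice is home with its centre 67 to 77 mm from the origin. The pad gives 1 mm per 6 N, at most 6 mm. Press the slice on it with 5 N or more for 0.3 s, never above 22 N
- slice_a: bystander: spare log slice, 56 mm diameter, 22 mm thick, lying on the jig's bed at its near left (-x, +y) corner; leave it
- slice_b: bystander: spare log slice, 72 mm diameter, on the bench; leave it
- felt_wheel: bystander: felt polishing wheel, 90 mm diameter; leave it
- driver: bystander: screwdriver, 190 mm long; leave it
- brush: bystander: bench brush, 200 mm long; leave it
- glue: bystander: yellow glue bottle, 140 mm tall; leave it
- mug: bystander: blue mug, 95 mm tall; leave it
There are look-alikes about, which are no part of the job. What is shaped like the part that bears blank_center but blue is not meant.

How it is judged:
By the outcome, as a careful person would: the job done as asked, in the order asked, and still so for the second after the job is handed in, with the robot touching nothing.
It also fails if it takes over 64 s, if anything falls off the work surface, if the arm or the gripper's body presses on something with over 40 N, if the wrist force passes 120 N, or if a joint passes its speed limit or range.

## Working session

There is one attempt and no reset: what is moved stays moved. The work goes in short steps, Python scripts to look and compute and a shell command to move; the robot and the scene stay as the last step left them, time stands still between calls to the robot, and variables do not carry over. Pictures are saved under pics/ and viewed, at most 10 in all, crops included, and the job is handed in when it is done.

```bash
mkdir -p pics
python3 - <<'E'
from rig import readout, vision
import cv2
for n in("scene","top"):
    cv2.imwrite(f"pics/{n}0.png",vision.get_image(n)); p=vision.camera_params(n); print(n,p)
print(readout.get_state())
E
```

```text
scene {'intrinsics': array([[381.92700941,   0.        , 281.75082433],
       [  0.        , 381.92700941, 211.67592498],
       [  0.        ,   0.        ,   1.        ]]), 'rvec': array([ 2.30389486,  0.62055587, -0.26415831]), 'tvec': array([-0.48586533, -0.13086269,  1.21049467])}
top {'intrinsics': array([[427.37203096,   0.        , 273.1388299 ],
       [  0.        , 427.37203096, 211.43272692],
       [  0.        ,   0.        ,   1.        ]]), 'rvec': array([ 2.15649559, -2.04148838,  0.23430247]), 'tvec': array([-0.0227255 ,  0.55342098,  1.11169542])}
{'clock': 0.1, 'qpos': array([ 1.15103162e+00,  2.76533576e-01,  1.50602579e+00,  1.47529853e-05,
        1.36067616e+00, -1.20998527e-01]), 'qd': array([-1.41199031e-04, -8.40618788e-04, -5.30740405e-03,  4.11932959e-04,
        7.04120856e-05,  2.57080307e-04]), 'effort': array([ 2.16517416e-03, -4.17698550e+01, -2.46404314e+01, -8.26130963e-05,
        5.73782439e-03,  1.24366416e-06]), 'position': array([0.1690523 , 0.54909504, 0.23051749]), 'ee_rot': array([-2.26355505e-04,  1.48829597e-01,  9.88862516e-01, -7.89664662e-04]), 'contact_force': array([ 0.36761016, -0.43290298, -0.28892484]), 'moment': array([ 0.01558027, -0.00991466,  0.0141148 ]), 'gripper_force': 0.0, 'width': 0.08516934177575404}
```

View pics/scene0.png

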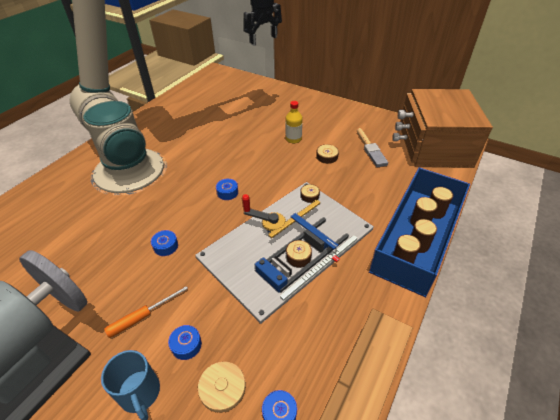

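View pics/top0.png

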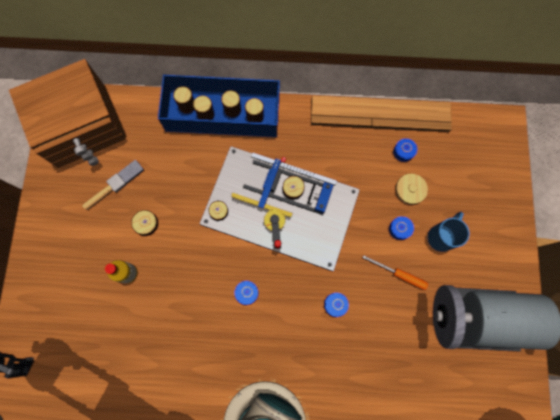

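The scene view shows the jig centred near (287,245) and the crank's red handle at (246,203). In the top view the handle is at (277,244), the push bar near (270,183), the slice at (293,187), the stop at (322,197) and the red mark at (283,160). Next I'll take enlarged crops and a first set of measurements.

```bash
cat > h.py <<'E'
import numpy as np, cv2
from rig import vision, readout
P={n:vision.camera_params(n) for n in("scene","top")}
def ray(n,uv,z):
    p=P[n];R=cv2.Rodrigues(p["rvec"])[0];c=-R.T@p["tvec"]
    d=R.T@np.linalg.inv(p["intrinsics"])@np.array([*uv,1.]);return c+d*(z-c[2])/d[2]
def proj(n,X):
    p=P[n];return cv2.projectPoints(np.array(X,float).reshape(-1,3),p["rvec"],p["tvec"],p["intrinsics"],None)[0][:,0]
def blobs(im,lo,hi,amin=4):
    h=cv2.cvtColor(im,cv2.COLOR_BGR2HSV);m=cv2.inRange(h,lo,hi)
    if lo[0]==0 and hi[0]<12: m|=cv2.inRange(h,(170,lo[1],lo[2]),(180,255,255))
    n,_,s,c=cv2.connectedComponentsWithStats(m);return [(c[i].round(2),s[i]) for i in range(1,n) if s[i,4]>=amin]
E
python3 - <<'E'
from h import *
T=cv2.imread("pics/top0.png");S=cv2.imread("pics/scene0.png")
a=cv2.resize(T[145:270,195:365],None,fx=4.7,fy=4.7,interpolation=cv2.INTER_CUBIC)
b=cv2.resize(S[180:315,195:375],None,fx=4.4,fy=4.4,interpolation=cv2.INTER_CUBIC)
cv2.imwrite("pics/tc.png",a);cv2.imwrite("pics/sc.png",b)
for n,I in(("top",T),("scene",S)):
    for c,s in blobs(I,(0,150,110),(6,255,255)):print(n,"red",c,s)
# bed contour in top
h=cv2.cvtColor(T,cv2.COLOR_BGR2HSV);m=cv2.inRange(h,(0,0,120),(180,45,255));m[:140]=0;m[275:]=0
m=cv2.morphologyEx(m,cv2.MORPH_CLOSE,np.ones((15,15)))
c=max(cv2.findContours(m,0,1)[0],key=cv2.contourArea)
bx=cv2.boxPoints(cv2.minAreaRect(c));print(bx)
W=np.array([ray("top",u,.015)[:2] for u in bx]);print(W.round(4),np.linalg.norm(W-np.roll(W,1,0),axis=1),W.mean(0))
E
```

```text
top red [283.18 159.12] [281 157   5   5  17]
top red [277.15 243.09] [275 240   6   7  33]
top red [109.93 268.31] [105 264  11  10  87]
scene red [294.   103.09] [291 101   7   6  34]
scene red [245.27 198.23] [242 194   7  12  48]
scene red [335.45 258.41] [332 256   8   6  22]
[[199.69872 223.66727]
 [228.8355  141.5545 ]
 [361.77448 188.72641]
 [332.6377  270.83917]]
[[ 0.5177  0.2147]
 [ 0.7706  0.1513]
 [ 0.6465 -0.2449]
 [ 0.405  -0.166 ]] [0.39704736 0.26071703 0.41523089 0.25404469] [ 0.58496029 -0.01121066]
```

View pics/tc.png

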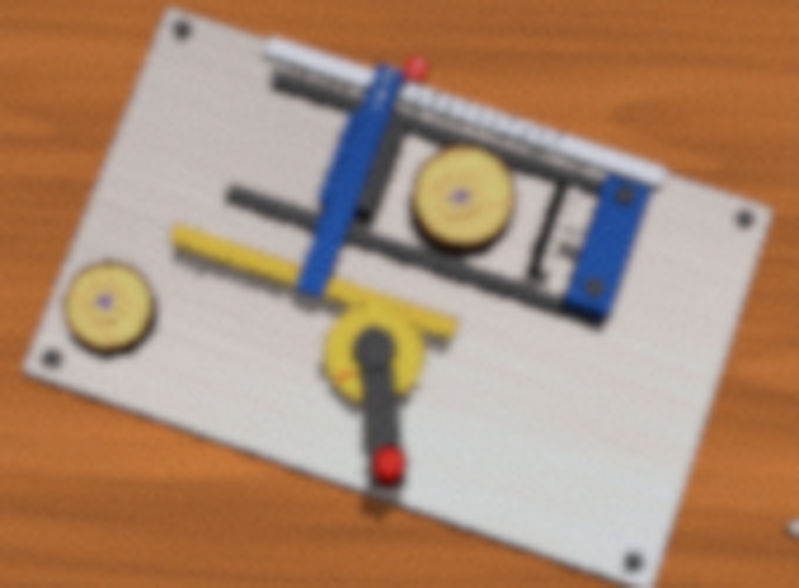

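View pics/sc.png

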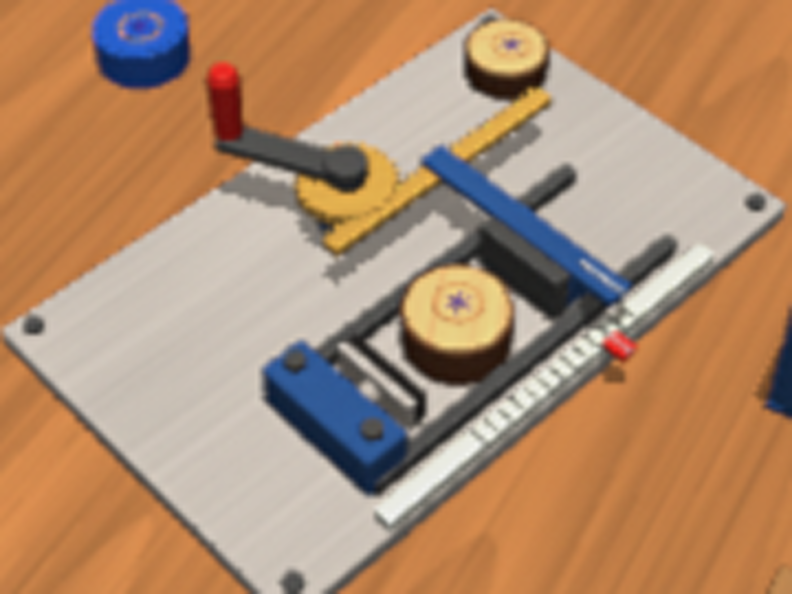

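The top crop shows the bed corners, the bar's far end at about (388,68) and the red mark at about (416,68), just ahead of it. The scene crop shows a white pointer line on the bar's end at (605,275) and the mark's line at (620,343). Next I'll fit the jig pose from the corners and work out jig coordinates.

```bash
cat >> h.py <<'E'
def tri(ut,us):
    # closest point of two rays
    a0,a1=ray("top",ut,0),ray("top",ut,.3);b0,b1=ray("scene",us,0),ray("scene",us,.3)
    d,e=a1-a0,b1-b0;s=np.linalg.lstsq(np.c_[d,-e],b0-a0,rcond=None)[0]
    p,q=a0+d*s[0],b0+e*s[1];return (p+q)/2,np.linalg.norm(p-q)
E
python3 - <<'E'
from h import *
T=lambda x,y:((x+.5)/4.7+195-.5,(y+.5)/4.7+145-.5)
S=lambda x,y:((x+.5)/4.4+195-.5,(y+.5)/4.4+180-.5)
# bed corners: order TL(+x,+y) TR(+x,-y) BL(-x,+y) BR(-x,-y)
J=np.array([[.125,.2],[.125,-.2],[-.125,.2],[-.125,-.2]])
W=np.array([ray("top",T(*c),.015)[:2] for c in((172,8),(774,210),(23,372),(656,590))])
def fit(J,W):
    a,b=J-J.mean(0),W-W.mean(0);th=np.arctan2((a[:,0]*b[:,1]-a[:,1]*b[:,0]).sum(),(a*b).sum())
    R=np.array([[np.cos(th),-np.sin(th)],[np.sin(th),np.cos(th)]]);t=W.mean(0)-R@J.mean(0)
    return th,R,t,(W-(J@R.T+t))*1e3
th,R,t,r=fit(J,W);print("top",th,t,r.round(1).tolist())
Ws=np.array([ray("scene",S(*c),.015)[:2] for c in((784,207),(2,330))]);
th2,R2,t2,r2=fit(J[[0,3]],Ws);print("scene diag",th2,t2,r2.round(1).tolist())
j=lambda p:np.r_[(R.T@(p[:2]-t)),p[2]]*1e3
for n,a,b in(("mark",(283.18,159.12),(335.45,258.41)),("handle top",T(391,458),S(222,72)),("bar far end top",T(388,66),S(628,285)),("slice top",T(463,197),S(457,302)),
  ("stop screw1",T(625,195),S(372,428)),("stop screw2",T(595,287),S(295,360)),("axis",T(375,348),S(347,163))):
    p,e=tri(a,b);print(n,j(p).round(1),"gap",round(e*1e3,1))
h=ray("top",(277.15,243.09),.105);print("handle@105",h,j(h))
np.savez("jig.npz",R=R,t=t,th=th)
c=t+R@[-.05,0];print("axis world",c,"handle-axis",(h[:2]-c)*1e3)
E
```

```text
top -0.2828094377859226 [ 0.58125641 -0.01238144] [[-1.1, -1.6], [-1.1, 1.6], [0.4, 0.7], [1.8, -0.7]]
scene diag -0.2881319957764146 [ 0.58396461 -0.01043229] [[-1.7, -1.5], [1.7, 1.5]]
mark [133.3  39.   29.1] gap 1.9
handle top [-115.2  -30.   113.2] gap 1.1
bar far end top [120.3  54.4  57.1] gap 5.4
slice top [ 59.2 -15.1  48. ] gap 3.6
stop screw1 [  90.4 -107.1   53.3] gap 1.9
stop screw2 [  30.6 -107.4   53.3] gap 2.4
axis [-49.1   3.   63.5] gap 3.3
handle@105 [ 0.4602899  -0.00787039  0.105     ] [-117.41996687  -29.42441352  105.        ]
axis world [0.53324265 0.00157129] handle-axis [-72.95274239  -9.4416853 ]
```

The jig pose is consistent: the handle sits about 0.42 rad off −x towards −y, which is phi ≈ 0.68 from the rearmost point. The mark is near jig y ≈ 39 mm. Next I'll go above the handle.

```bash
python3 -m handwheel '[[[-20,-20,0],[0,0,0],-1],[[-37,-37,0],[0,0,-1],-1],[[-37,-37,0],[0,0,-1],-1],[[-37,-37,0],[0,0,-1],-1],[[0,0,0],[0,0,-1],-1],[[0,0,0],[0,0,0],-1]]' 40
python3 - <<'E'
from h import *
from scipy.spatial.transform import Rotation as Ro
s=readout.get_state();M=Ro.from_quat(s["ee_rot"],scalar_first=True).as_matrix();print(M.round(3))
print("to go mm tool",(M.T@(np.array([.4605,-.0080,.15])-s["position"])*1e3).round(1))
z=np.load("jig.npz");r=-(z["R"]@[-np.cos(.424),-np.sin(.424)]);print("want -x tool =",r)
E
```

```text
clock: 0.85
position: [0.2699, 0.3941, 0.2311]
ee_rot: [-0.0, -0.059, 0.998, -0.0]
contact_force: [-0.1, 1.2, 0.3]
width: 0.0857
gripper_force: 0.0
[[-0.993 -0.117 -0.   ]
 [-0.117  0.993 -0.   ]
 [ 0.    -0.    -1.   ]]
to go mm tool [-142.2 -421.6   81.1]
want -x tool = [0.99004916 0.14072193]
```

```bash
python3 -m handwheel '[[[-10,-30,0],[0,0,0],-1],[[-15,-45,0],[0,0,0],-1],[[-15,-45,0],[0,0,0],-1],[[-15,-45,0],[0,0,0],-1],[[-15,-45,0],[0,0,0],-1],[[-15,-45,0],[0,0,0],-1],[[-15,-45,10],[0,0,0],-1],[[-15,-45,20],[0,0,0],-1],[[-15,-45,20],[0,0,0],-1],[[-12,-32,20],[0,0,0],-1],[[0,0,0],[0,0,0],-1],[[0,0,0],[0,0,0],-1]]'
python3 - <<'E'
from h import *
from scipy.spatial.transform import Rotation as Ro
s=readout.get_state();M=Ro.from_quat(s["ee_rot"],scalar_first=True).as_matrix()
print("to go mm tool",(M.T@(np.array([.4605,-.0080,.068])-s["position"])*1e3).round(1), s["qpos"].round(2))
I=vision.get_image("scene");cv2.imwrite("pics/s1.png",cv2.resize(I[120:320,170:370],None,fx=3,fy=3,interpolation=cv2.INTER_CUBIC))
E
```

```text
clock: 2.35
position: [0.461, -0.0064, 0.1612]
ee_rot: [-0.0, -0.06, 0.998, 0.0]
contact_force: [0.8, -0.3, 0.3]
width: 0.085
gripper_force: 0.0
to go mm tool [ 0.6 -1.6 93.2] [-0.17  0.16  1.85  0.    1.14 -1.86]
```

View pics/s1.png

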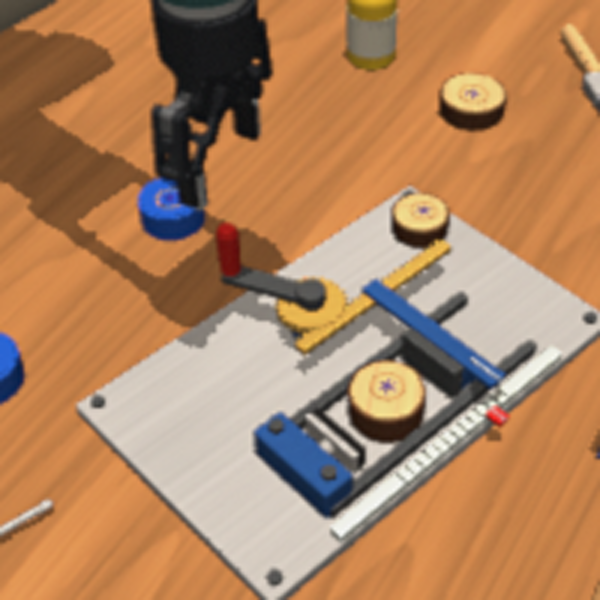

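The gripper hangs above the red handle (crop (228,250)), with the handle between its fingers in x and y. Next I'll descend and close.

```bash
python3 -m handwheel '[[[0.5,-1.5,30],[0,0,-0.2],-1],[[0,0,30],[0,0,0],-1],[[0,0,20],[0,0,0],-1],[[0,0,11],[0,0,0],-1],[[0,0,0],[0,0,0],-1],[[0,0,0],[0,0,0],0.2]]' 40
python3 -m handwheel '[[[0,0,0],[0,0,0],1],[[0,0,0],[0,0,0],1],[[0,0,0],[0,0,0],1],[[0,0,0],[0,0,0],1]]' 40
python3 - <<'E'
from h import *
I=vision.get_image("scene");cv2.imwrite("pics/s2.png",cv2.resize(I[130:280,190:360],None,fx=4,fy=4,interpolation=cv2.INTER_CUBIC))
E
```

```text
clock: 3.15
position: [0.4617, -0.0086, 0.0712]
ee_rot: [0.001, -0.071, 0.997, -0.0]
contact_force: [-0.1, -0.4, -0.3]
width: 0.0696
gripper_force: 0.0
clock: 3.65
position: [0.4611, -0.0089, 0.0706]
ee_rot: [0.0, -0.07, 0.998, -0.0]
contact_force: [-0.7, 0.7, 2.6]
width: 0.0183
gripper_force: 38.9
```

View pics/s2.png

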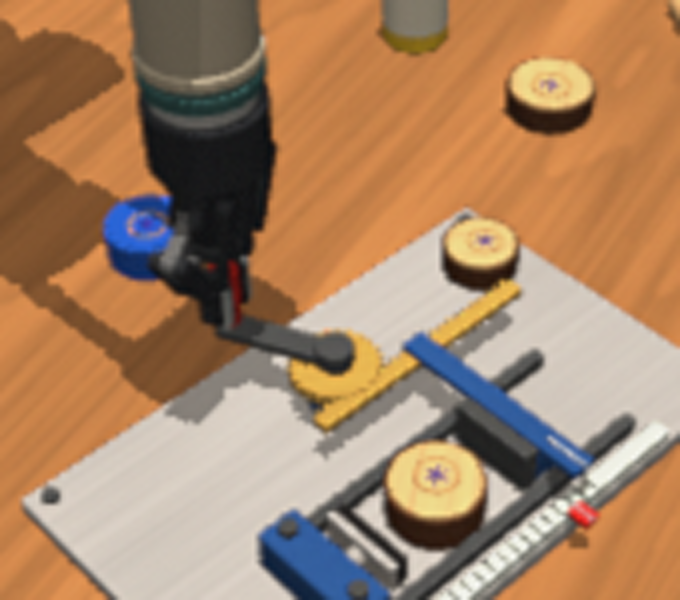

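The fingers hold the red grip (the crop shows it at about (232,290) between the pads) and the width reads about 18 mm. Next I'll start feeding, logging angle and force.

```bash
cat > lg.py <<'E'
from h import *
from scipy.spatial.transform import Rotation as Ro
s=readout.get_state();z=np.load("jig.npz");c=z["t"]+z["R"]@[-.05,0]
open("log.txt","a").write("%.3f %.5f %.5f\n"%(s["clock"],*s["position"][:2]))
d=z["R"].T@(s["position"][:2]-c);off=np.arctan2(d[1],-d[0]);t=z["R"]@[np.sin(off),np.cos(off)];r=z["R"]@[-np.cos(off),np.sin(off)]
M=Ro.from_quat(s["ee_rot"],scalar_first=True).as_matrix();x=z["R"].T@M[:2,0];ty=np.arctan2(x[1],-x[0])
f=s["contact_force"][:2];print("t %.2f r %.1f phi %.3f toolphi %.3f Ftan %.1f Frad %.1f Fz %.1f grip %.0f w %.1f z %.1f q6 %.2f ptr_fwd %.1f ptr_back %.1f"%(s["clock"],np.hypot(*d)*1e3,1.1+off,1.1+ty if 0 else 1.1+np.arctan2(x[1],x[0]*-1) if x[0]<0 else 9,f@t,f@r,s["contact_force"][2],s["gripper_force"],s["width"]*1e3,s["position"][2]*1e3,s["qpos"][5],65-30*(.9+off),65-30*(1.1+off)))
E
python3 lg.py
python3 -m handwheel '[[[-0.1,3.93,0],[0,0,0.5],1],[[-0.1,3.93,0],[0,0,0.5],1]]'>/dev/null; python3 lg.py
python3 -m handwheel '[[[-0.1,3.93,0],[0,0,0.5],1],[[-0.1,3.93,0],[0,0,0.5],1]]'>/dev/null; python3 lg.py
python3 -m handwheel '[[[-0.1,3.93,0],[0,0,0.5],1],[[-0.1,3.93,0],[0,0,0.5],1]]'>/dev/null; python3 lg.py
python3 -m handwheel '[[[-0.1,3.93,0],[0,0,0.5],1],[[-0.1,3.93,0],[0,0,0.5],1]]'>/dev/null; python3 lg.py
```

```text
t 3.70 r 72.9 phi 0.673 toolphi 0.676 Ftan 0.1 Frad 0.3 Fz 3.3 grip 39 w 18.4 z 70.5 q6 -1.88 ptr_fwd 50.8 ptr_back 44.8
t 3.95 r 73.1 phi 0.778 toolphi 0.782 Ftan -2.4 Frad 1.2 Fz 2.9 grip 39 w 18.4 z 70.5 q6 -1.76 ptr_fwd 47.7 ptr_back 41.7
t 4.20 r 73.3 phi 0.881 toolphi 0.887 Ftan -2.0 Frad 0.4 Fz 4.8 grip 39 w 18.6 z 70.5 q6 -1.64 ptr_fwd 44.6 ptr_back 38.6
t 4.45 r 73.5 phi 0.989 toolphi 0.991 Ftan -2.6 Frad 1.9 Fz 4.7 grip 39 w 18.7 z 70.5 q6 -1.51 ptr_fwd 41.3 ptr_back 35.3
t 4.70 r 73.8 phi 1.096 toolphi 1.096 Ftan -3.3 Frad 0.6 Fz 4.9 grip 39 w 18.4 z 70.5 q6 -1.39 ptr_fwd 38.1 ptr_back 32.1
```

```bash
python3 -m handwheel '[[[-0.1,3.93,0],[0,0,0.5],1],[[-0.1,3.93,0],[0,0,0.5],1]]'>/dev/null; python3 lg.py
python3 -m handwheel '[[[-0.1,3.93,0],[0,0,0.5],1],[[-0.1,3.93,0],[0,0,0.5],1]]'>/dev/null; python3 lg.py
python3 -m handwheel '[[[-0.1,3.93,0],[0,0,0.5],1],[[-0.1,3.93,0],[0,0,0.5],1]]'>/dev/null; python3 lg.py
python3 -m handwheel '[[[-0.1,3.93,0],[0,0,0.5],1],[[-0.1,3.93,0],[0,0,0.5],1]]'>/dev/null; python3 lg.py
python3 - <<'E'
from h import *
a=np.loadtxt("log.txt")[:,1:];A=np.c_[2*a,np.ones(len(a))];x=np.linalg.lstsq(A,(a**2).sum(1),rcond=None)[0];print(x[:2],np.sqrt(x[2]+x[:2]@x[:2]))
I=vision.get_image("scene");cv2.imwrite("pics/s3.png",cv2.resize(I[180:315,195:375],None,fx=4.4,fy=4.4,interpolation=cv2.INTER_CUBIC))
E
```

```text
t 4.95 r 74.1 phi 1.202 toolphi 1.201 Ftan -3.3 Frad 1.5 Fz 4.7 grip 39 w 18.1 z 70.4 q6 -1.27 ptr_fwd 34.9 ptr_back 28.9
t 5.20 r 74.4 phi 1.308 toolphi 1.306 Ftan -2.5 Frad 2.0 Fz 5.5 grip 39 w 18.3 z 70.4 q6 -1.15 ptr_fwd 31.8 ptr_back 25.8
t 5.45 r 74.6 phi 1.413 toolphi 1.411 Ftan -2.3 Frad 2.0 Fz 5.2 grip 39 w 18.5 z 70.4 q6 -1.03 ptr_fwd 28.6 ptr_back 22.6
t 5.70 r 74.9 phi 1.518 toolphi 1.515 Ftan -2.4 Frad 2.7 Fz 5.7 grip 39 w 18.4 z 70.4 q6 -0.91 ptr_fwd 25.5 ptr_back 19.5
[0.53508132 0.003605  ] 0.07505786324089161
```

View pics/s3.png

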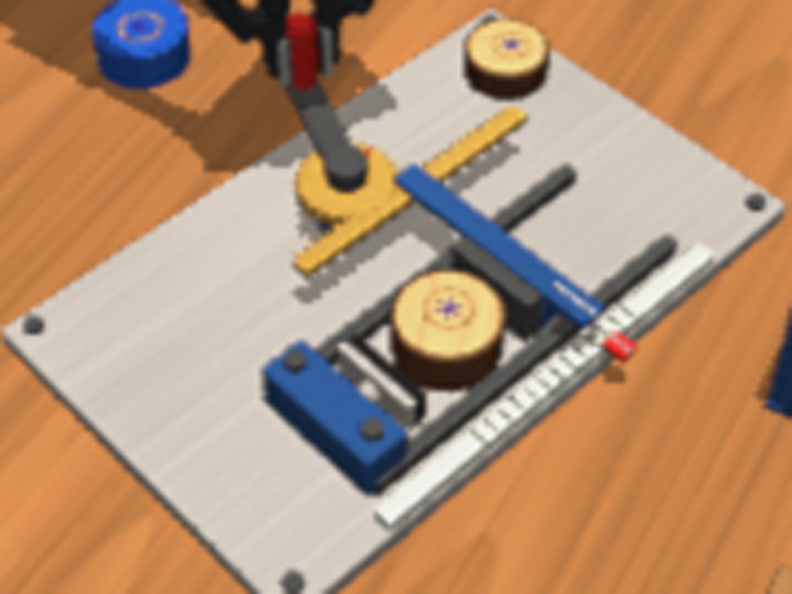

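The slice is now being pushed by the bar and the pad face is about 8 mm off (crop: slice (448,310), pad (410,400)). The arc fit gives the axis at (0.535,0.0036), which agrees with the scene-camera pose, so I'll adopt that. Now fine steps to feel for the pad.

```bash
python3 - <<'E'
import numpy as np
th=-.285;R=np.array([[np.cos(th),-np.sin(th)],[np.sin(th),np.cos(th)]]);np.savez("jig.npz",R=R,th=th,t=np.array([.5351,.0036])-R@[-.05,0])
E
python3 lg.py
python3 -m handwheel '[[[-0.1,3.93,0],[0,0,0.5],1],[[0,1.96,0],[0,0,0.25],1]]'>/dev/null; python3 lg.py
python3 -m handwheel '[[[0,1.96,0],[0,0,0.25],1],[[0,1.96,0],[0,0,0.25],1]]'>/dev/null; python3 lg.py
python3 -m handwheel '[[[0,1.96,0],[0,0,0.25],1]]'>/dev/null; python3 lg.py
python3 -m handwheel '[[[0,1.96,0],[0,0,0.25],1]]'>/dev/null; python3 lg.py
```

```text
t 5.75 r 75.0 phi 1.486 toolphi 1.515 Ftan -2.6 Frad 2.7 Fz 5.8 grip 39 w 18.5 z 70.4 q6 -0.91 ptr_fwd 26.4 ptr_back 20.4
t 6.00 r 75.1 phi 1.559 toolphi 1.591 Ftan -3.1 Frad 3.4 Fz 5.4 grip 39 w 18.8 z 70.4 q6 -0.83 ptr_fwd 24.2 ptr_back 18.2
t 6.25 r 75.0 phi 1.610 toolphi 1.643 Ftan -2.8 Frad 3.0 Fz 5.8 grip 39 w 18.2 z 70.4 q6 -0.77 ptr_fwd 22.7 ptr_back 16.7
t 6.38 r 75.0 phi 1.637 toolphi 1.670 Ftan -3.5 Frad 2.5 Fz 6.4 grip 39 w 18.7 z 70.4 q6 -0.74 ptr_fwd 21.9 ptr_back 15.9
t 6.50 r 75.1 phi 1.663 toolphi 1.696 Ftan -3.2 Frad 2.5 Fz 5.8 grip 39 w 18.2 z 70.4 q6 -0.71 ptr_fwd 21.1 ptr_back 15.1
```

```bash
python3 -m handwheel '[[[0,1.96,0],[0,0,0.25],1]]'>/dev/null; python3 lg.py
python3 -m handwheel '[[[0,1.96,0],[0,0,0.25],1]]'>/dev/null; python3 lg.py
python3 -m handwheel '[[[0,1.96,0],[0,0,0.25],1]]'>/dev/null; python3 lg.py
```

```text
t 6.62 r 75.0 phi 1.690 toolphi 1.722 Ftan -2.7 Frad 3.5 Fz 6.1 grip 39 w 18.4 z 70.4 q6 -0.68 ptr_fwd 20.3 ptr_back 14.3
t 6.75 r 75.0 phi 1.716 toolphi 1.748 Ftan -2.6 Frad 3.3 Fz 6.0 grip 39 w 18.2 z 70.4 q6 -0.65 ptr_fwd 19.5 ptr_back 13.5
t 6.88 r 75.0 phi 1.742 toolphi 1.774 Ftan -2.2 Frad 3.0 Fz 6.4 grip 39 w 18.3 z 70.4 q6 -0.62 ptr_fwd 18.7 ptr_back 12.7
```

```bash
python3 -m handwheel '[[[0,1.96,0],[0,0,0.25],1]]'>/dev/null; python3 lg.py
python3 -m handwheel '[[[0,1.96,0],[0,0,0.25],1]]'>/dev/null; python3 lg.py
python3 -m handwheel '[[[0,1.96,0],[0,0,0.25],1]]'>/dev/null; python3 lg.py
```

```text
t 7.00 r 75.0 phi 1.768 toolphi 1.801 Ftan -3.3 Frad 2.9 Fz 5.5 grip 39 w 19.0 z 70.4 q6 -0.60 ptr_fwd 17.9 ptr_back 11.9
t 7.12 r 75.0 phi 1.794 toolphi 1.827 Ftan -2.8 Frad 3.1 Fz 6.2 grip 39 w 18.5 z 70.4 q6 -0.57 ptr_fwd 17.2 ptr_back 11.2
t 7.25 r 75.0 phi 1.821 toolphi 1.853 Ftan -2.9 Frad 2.7 Fz 6.4 grip 39 w 18.5 z 70.4 q6 -0.54 ptr_fwd 16.4 ptr_back 10.4
```

```bash
python3 -m handwheel '[[[0,1.96,0],[0,0,0.25],1]]'>/dev/null; python3 lg.py
python3 -m handwheel '[[[0,1.96,0],[0,0,0.25],1]]'>/dev/null; python3 lg.py
python3 - <<'E'
from h import *
I=vision.get_image("scene");cv2.imwrite("pics/s4.png",cv2.resize(I[215:300,240:350],None,fx=7,fy=7,interpolation=cv2.INTER_CUBIC))
E
```

```text
t 7.38 r 75.0 phi 1.847 toolphi 1.879 Ftan -2.3 Frad 1.9 Fz 6.5 grip 39 w 18.6 z 70.4 q6 -0.51 ptr_fwd 15.6 ptr_back 9.6
t 7.50 r 75.0 phi 1.874 toolphi 1.906 Ftan -3.0 Frad 3.2 Fz 5.8 grip 39 w 18.3 z 70.4 q6 -0.48 ptr_fwd 14.8 ptr_back 8.8
```

View pics/s4.png

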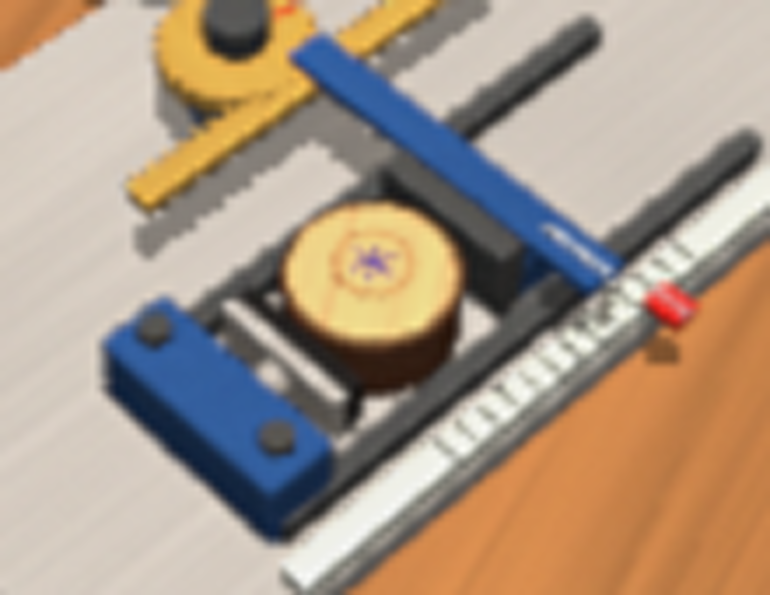

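The slice (crop (373,262)) is now within a few mm of the black pad face (~(330,350)), and the bar is in contact behind it. I'll continue one step at a time.

```bash
python3 -m handwheel '[[[0,1.96,0],[0,0,0.25],1]]'>/dev/null; python3 lg.py
python3 -m handwheel '[[[0,1.96,0],[0,0,0.25],1]]'>/dev/null; python3 lg.py
```

```text
t 7.67 r 75.0 phi 1.893 toolphi 1.931 Ftan -4.3 Frad 3.0 Fz 6.2 grip 39 w 18.2 z 70.3 q6 -0.45 ptr_fwd 14.2 ptr_back 8.2
t 7.80 r 75.1 phi 1.912 toolphi 1.957 Ftan -5.5 Frad 2.1 Fz 7.1 grip 39 w 18.7 z 70.3 q6 -0.43 ptr_fwd 13.6 ptr_back 7.6
```

```bash
python3 -m handwheel '[[[0,1.96,0],[0,0,0.25],1]]'>/dev/null; python3 lg.py;python3 lg.py
```

```text
t 7.92 r 75.1 phi 1.930 toolphi 1.983 Ftan -6.2 Frad 2.4 Fz 8.3 grip 40 w 18.3 z 70.2 q6 -0.40 ptr_fwd 13.1 ptr_back 7.1
t 7.92 r 75.1 phi 1.930 toolphi 1.983 Ftan -6.2 Frad 2.4 Fz 8.3 grip 40 w 18.3 z 70.2 q6 -0.40 ptr_fwd 13.1 ptr_back 7.1
```

```bash
python3 -m handwheel '[[[0,1.5,0],[0,0,0.2],1]]'>/dev/null; python3 lg.py
python3 -m handwheel '[[[0,0,0],[0,0,0],1],[[0,0,0],[0,0,0],1]]'>/dev/null; python3 lg.py
python3 -m handwheel '[[[0,0,0],[0,0,0],1],[[0,0,0],[0,0,0],1]]'>/dev/null; python3 lg.py
```

```text
t 8.05 r 75.2 phi 1.944 toolphi 2.004 Ftan -8.0 Frad 2.4 Fz 9.2 grip 40 w 18.9 z 70.2 q6 -0.38 ptr_fwd 12.7 ptr_back 6.7
t 8.30 r 75.2 phi 1.945 toolphi 2.004 Ftan -6.2 Frad 2.2 Fz 8.3 grip 40 w 18.6 z 70.2 q6 -0.38 ptr_fwd 12.7 ptr_back 6.7
t 8.55 r 75.2 phi 1.944 toolphi 2.004 Ftan -7.0 Frad 2.1 Fz 7.9 grip 40 w 18.6 z 70.2 q6 -0.38 ptr_fwd 12.7 ptr_back 6.7
```

The pad is pressed at about 11 N for over 0.5 s. Now wind back 13–14 rows of 6°.

```bash
python3 -m handwheel '[[[0,-2,0],[0,0,-0.4],1],[[-0.1,-3.93,0],[0,0,-0.5],1],[[-0.41,-7.84,0],[0,0,-1],1],[[-0.41,-7.84,0],[0,0,-1],1],[[-0.41,-7.84,0],[0,0,-1],1],[[-0.41,-7.84,0],[0,0,-1],1]]'>/dev/null; python3 lg.py
python3 -m handwheel '[[[-0.41,-7.84,0],[0,0,-1],1],[[-0.41,-7.84,0],[0,0,-1],1],[[-0.41,-7.84,0],[0,0,-1],1],[[-0.41,-7.84,0],[0,0,-1],1]]'>/dev/null; python3 lg.py
python3 -m handwheel '[[[-0.41,-7.84,0],[0,0,-1],1],[[-0.41,-7.84,0],[0,0,-1],1],[[-0.41,-7.84,0],[0,0,-1],1],[[-0.41,-7.84,0],[0,0,-1],1],[[0,0,0],[0,0,0],1]]'>/dev/null; python3 lg.py
python3 - <<'E'
from h import *
for k in "ab":
  for n in("scene","top"):cv2.imwrite(f"pics/{n}_back{k}.png",vision.get_image(n))
I=cv2.imread("pics/scene_backa.png");cv2.imwrite("pics/s5.png",cv2.resize(I[215:300,240:350],None,fx=7,fy=7,interpolation=cv2.INTER_CUBIC))
E
```

```text
t 9.30 r 74.9 phi 1.498 toolphi 1.489 Ftan 2.5 Frad 3.0 Fz 3.7 grip 39 w 18.6 z 70.6 q6 -0.94 ptr_fwd 26.1 ptr_back 20.1
t 9.80 r 75.1 phi 1.071 toolphi 1.069 Ftan 3.3 Frad 2.3 Fz 3.7 grip 39 w 18.4 z 70.5 q6 -1.42 ptr_fwd 38.9 ptr_back 32.9
t 10.43 r 75.1 phi 0.637 toolphi 0.655 Ftan 0.4 Frad 2.5 Fz 5.6 grip 39 w 18.1 z 70.5 q6 -1.90 ptr_fwd 51.9 ptr_back 45.9
```

View pics/s5.png

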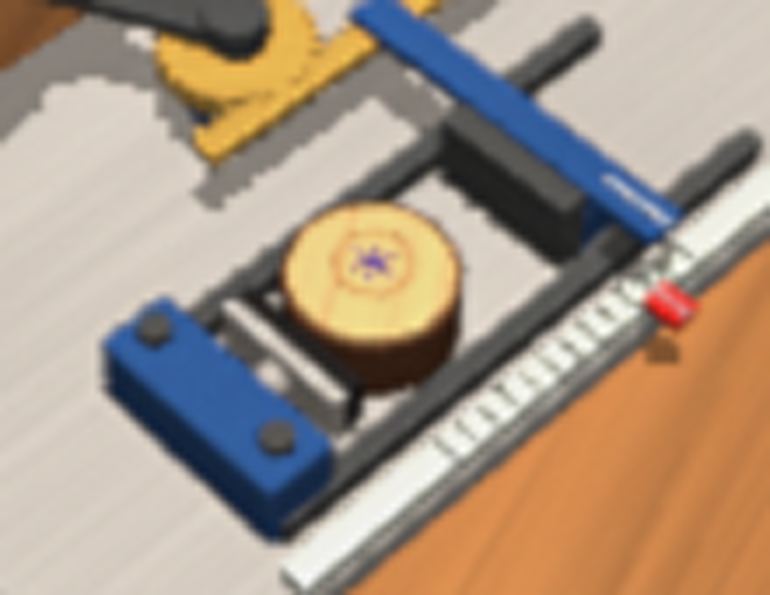

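The slice stayed home (crop (372,262), touching the pad). The pointer is behind the mark (pointer line (636,198), mark (672,300)). Next I'll get the mark's jig y numerically from both cameras, each relative to the bed's own corners.

Run:
```python
from h import *
z=np.load("jig.npz");R,t=z["R"],z["t"];jw=lambda x,y,zz:np.r_[R@[x,y]+t,zz]
j=lambda p:np.r_[R.T@(p[:2]-t),p[2]]*1e3
C=[jw(sx*.125,sy*.2,.015) for sx,sy in((1,1),(1,-1),(-1,1),(-1,-1))]
print("proj corners scene",proj("scene",C).round(1).tolist());print("top",proj("top",C).round(1).tolist())
# scale bar white in scene/top, mark red
for n in("scene","top"):
    I=np.mean([cv2.imread(f"pics/{n}_back{k}.png").astype(float) for k in"ab"],0)
    b,g,r=I[...,0],I[...,1],I[...,2];w=np.clip(r-np.maximum(b,g)-60,0,None)
    u,v=(335,258) if n=="scene" else (283,159)
    yy,xx=np.mgrid[v-7:v+8,u-7:u+8];ww=w[v-7:v+8,u-7:u+8]*1.
    if n=="top": pass
    ww[(g-b)[v-7:v+8,u-7:u+8]>25]=0
    c=((ww*xx).sum()/ww.sum(),(ww*yy).sum()/ww.sum());print(n,"red",np.round(c,2),[j(ray(n,c,h)).round(1).tolist() for h in(.022,.026,.03)])
    np.set_printoptions(linewidth=200);print(ww.astype(int)[2:13,2:13]);print(g[v-5:v+6,u-5:u+6].astype(int))
# bed holes (dark screws near corners): symmetric in the jig -> bias of each camera
    hole=[]
    for sx,sy in((1,1),(1,-1),(-1,1),(-1,-1)):
        p=proj(n,jw(sx*.113,sy*.188,.015))[0];a,bq=np.round(p).astype(int);q=I.mean(2)[bq-7:bq+8,a-7:a+8]
        d=np.clip(np.median(q)-30-q,0,None);Y,X=np.mgrid[bq-7:bq+8,a-7:a+8]
        # keep only component nearest centre
        m=(d>10).astype(np.uint8);k,l,s,cc=cv2.connectedComponentsWithStats(m)
        if k<2: continue
        i=1+np.argmin(np.hypot(*(cc[1:]-7).T));d=d*(l==i);hole.append((sx,sy,s[i,4],j(ray(n,((d*X).sum()/d.sum(),(d*Y).sum()/d.sum()),.016)).round(1)[:2].tolist()))
    print(hole)
# pointer line, scene: white pixels on bar near (240+636/7,215+198/7)
for u,v,y in((240+636/7-.43,215+198/7-.43,.0459),):
    a,b=ray("scene",(u,v),.02),ray("scene",(u,v),.08);ja,jb=j(a),j(b);s=(y*1e3-ja[1])/(jb[1]-ja[1]);print("ptr",(ja+s*(jb-ja)).round(1),ja,jb)
```

```text
proj corners scene [[373.2, 226.2], [259.6, 321.3], [305.7, 181.4], [193.9, 254.9]]
top [[230.2, 145.2], [359.2, 188.5], [199.1, 223.1], [333.1, 270.2]]
scene red [335.21 258.18] [[128.5, 42.4, 22.0], [130.2, 39.9, 26.0], [132.0, 37.3, 30.0]]
[[  0   0   0   0   0   0   0   0   0   0   0]
 [  0   0   0   0   0   0   0   0   0   0   0]
 [  0   0   0   0  18  25   0   0   0   0   0]
 [  0   0   0   5  33  76  76   0   0   0   0]
 [  0   0  36  87  58  50  88  97  37   0   0]
 [  0   0  34 124 112  80  49  70  99   0   0]
 [  0   0   0  52 127 126  93  29  38   0   0]
 [  0   0   0   0  43  90 121  59  26   0   0]
 [  0   0   0   0   0  19  51   0   0   0   0]
 [  0   0   0   0   0   0   0   0   0   0   0]
 [  0   0   0   0   0   0   0   0   0   0   0]]
[[113 133 152 150 130 176 235 241 187 127 127]
 [121 117 153 214 178 195 183 158 127 128 116]
 [188 180 161 190 150 133 120 115 139 118  93]
 [237 236 176 154 142 100  77 108 111  94  90]
 [229 222 137  89 112 125  88  74  76 100 127]
 [186 143  75  44  65  89 114 104  71  89 131]
 [232 153  75  36  38  49  82 132 103 104 134]
 [179 128 
[... 901 characters left out ...]
 95  97  95  95]
 [ 96  94  93  91  88  89  92  90  93  94  93]
 [ 94  96  94  82  77  85  93  87  89  92  94]
 [105 109  98  82  74  87  91  83  82  92  95]
 [114 124 103  79  73  82  81  76  86  93  97]
 [115 118  97  72  74  75  69  77  92 101 103]
 [106 102  85  78  75  72  68  81  97 105 105]
 [101  91  88 102 112 102  95 102 111 110 110]
 [102  89 107 144 165 162 147 144 140 129 117]
 [102  91 118 163 189 189 183 183 174 153 139]]
[(1, 1, np.int32(4), [110.7, 184.9]), (1, -1, np.int32(5), [111.0, -185.1]), (-1, 1, np.int32(4), [-112.4, 185.1]), (-1, -1, np.int32(8), [-112.9, -184.6])]
ptr [105.9  45.9  58. ] [87.10135799 71.70803065 20.        ] [116.69627785  30.98885635  80.        ]
```

Run:
```python
from h import *
a=np.loadtxt("log.txt")[:,1:];A=np.c_[2*a,np.ones(len(a))];x=np.linalg.lstsq(A,(a**2).sum(1),rcond=None)[0];print("fit",x[:2],np.sqrt(x[2]+x[:2]@x[:2]))
z=np.load("jig.npz");R,t=z["R"],z["t"];jw=lambda x,y,zz:np.r_[R@[x,y]+t,zz]
np.set_printoptions(linewidth=200)
for n,ths in(("top",(.050,.057)),("scene",(.055,.058))):
    I=np.mean([cv2.imread(f"pics/{n}_back{k}.png").astype(np.float32) for k in"ab"],0).astype(np.float32)
    for zt in ths:
        X=np.arange(.03,.128,.004);Y=np.arange(.030,.064,.001)
        px=np.array([[proj(n,jw(xx,yy,zt))[0] for yy in Y] for xx in X],np.float32)
        W=cv2.remap(I,px[...,0],px[...,1],cv2.INTER_LINEAR)
        bl=np.clip(W[...,0]-W[...,2]-15,0,None)
        print(n,zt,"bar y by x",[(int(xx*1e3),round(float((b*Y).sum()/b.sum()*1e3),1),int(b.sum())) for xx,b in zip(X,bl) if b.sum()>60])
        if n=="scene": print("green at x=90..122, Y",(Y[::2]*1e3).astype(int));[print(int(xx*1e3),w[::2,1].astype(int)) for xx,w in zip(X,W) if xx>.086]
for n in("top",):
    for c in((233.1,151.0),(353.1,191.0),(205.7,220.8),(329.3,264.2)):p=ray(n,c,.016);print((R.T@(p[:2]-t)*1e3).round(1))
```

```text
fit [0.53538074 0.003439  ] 0.07535325260832793
top 0.05 bar y by x [(30, 47.5, 2165), (34, 47.9, 2135), (38, 47.8, 2099), (42, 47.7, 2043), (46, 47.9, 2058), (50, 48.0, 2111), (54, 48.0, 2115), (58, 48.0, 2075), (62, 48.0, 2045), (66, 47.9, 1971), (70, 47.9, 1958), (74, 47.9, 2007), (78, 47.9, 2058), (82, 47.8, 2001), (86, 46.7, 1745), (90, 45.9, 1491), (94, 45.4, 1231), (98, 45.3, 1146), (102, 45.7, 1103), (106, 46.0, 1114), (110, 45.8, 1137), (114, 45.7, 920), (118, 46.2, 113)]
top 0.057 bar y by x [(30, 47.0, 2134), (34, 47.1, 2106), (38, 47.0, 2056), (42, 47.1, 2027), (46, 47.2, 2068), (50, 47.3, 2100), (54, 47.3, 2088), (58, 47.3, 2048), (62, 47.2, 1996), (66, 47.1, 1937), (70, 47.1, 1977), (74, 47.2, 2019), (78, 47.2, 2041), (82, 46.5, 1862), (86, 45.4, 1591), (90, 45.0, 1321), (94, 44.6, 1169), (98, 44.8, 1115), (102, 45.2, 1095), (106, 45.2, 1122), (110, 44.8, 1073), (114, 45.1, 472)]
scene 0.055 bar y by x [(30, 45.5, 1483), (34, 46.2, 1495), (38, 46.4, 1563), (42, 46.2, 1573), (46, 46.5, 1537), (50, 46.2, 1452), (54, 45.6, 1434), (58, 45.6, 1406), (62, 45.8, 1441), (66, 45
[... 1859 characters left out ...]
94 107 131 152 132 109 123 163 192 198 198 197]
98 [ 43  43  52  70  86  95 107 141 176 137 106 127 168 195 199 199 199]
102 [ 36  37  49  70  88  94 110 148 171 133 107 127 165 192 197 198 198]
106 [ 42  37  49  70  86  95 113 141 153 130 107 128 170 194 200 200 199]
110 [ 58  51  55  72  85  94 110 139 163 136 109 119 139 152 161 153 150]
114 [ 51  46  53  70  85  92 105 143 175 140 107  95  88  93  91  92  91]
118 [ 43  43  49  68  87  95 115 147 156 129 101  90  79  77  76  75  75]
122 [ 54  67  72  67  75  73 102 111 120 107  98  81  76  74  64  70  57]
126 [163 170 157 136 116 130 163 190 189 189 189 183 178 181 176 180 186]
[110.5 185.3]
[ 111.5 -185.3]
[-112.7  184.5]
[-112.9 -184.9]
```

The kinematic pointer estimate (45.9) and the views agree to about 1.5 mm, with the mark at y ≈ 36.3. I'll wind a bit farther back to be well behind, then come forward, stop short of the line and compare pointer and mark in the same camera.

```bash
cat > cmp.py <<'E'
from h import *
z=np.load("jig.npz");R,t=z["R"],z["t"];jw=lambda x,y,zz:np.r_[R@[x,y]+t,zz]
for n,b in(("top",0),("scene",2.0)):
    I=np.mean([vision.get_image(n).astype(np.float32) for _ in range(4)],0).astype(np.float32);cv2.imwrite(f"pics/{n}_last.png",I)
    def prof(X,Y,zt):
        px=np.array([[proj(n,jw(x,y,zt))[0] for y in Y] for x in X],np.float32);return cv2.remap(I,px[...,0],px[...,1],cv2.INTER_CUBIC).mean(0)
    Y=np.arange(.028,.062,.001)
    w=prof(np.arange(.095,.113,.003),Y,.056);print(n,"ptr z56: y-b",[(int(y*1e3-b),int(c[2]),int(c[1])) for y,c in zip(Y,w)])
    Y=np.arange(.026,.050,.001)
    w=prof(np.arange(.129,.136,.002),Y,.0285);print(n,"mark: y-b,r-g,g",[(int(y*1e3-b),int(c[2]-c[1]),int(c[1])) for y,c in zip(Y,w)])
E
python3 -m handwheel '[[[-0.41,-7.84,0],[0,0,-1],1],[[-0.41,-7.84,0],[0,0,-1],1],[[0,0,0],[0,0,0],1]]'>/dev/null; python3 lg.py
python3 -m handwheel '[[[-0.41,7.84,0],[0,0,1],1],[[-0.41,7.84,0],[0,0,1],1],[[-0.41,7.84,0],[0,0,1],1],[[-0.41,7.84,0],[0,0,1],1],[[-0.1,3.93,0],[0,0,0.5],1],[[0,1.96,0],[0,0,0.25],1],[[0,0,0],[0,0,0],1]]'>/dev/null; python3 lg.py; python3 cmp.py
```

```text
t 11.00 r 75.1 phi 0.427 toolphi 0.445 Ftan -0.0 Frad 2.6 Fz 6.5 grip 39 w 18.4 z 70.4 q6 -2.14 ptr_fwd 58.2 ptr_back 52.2
t 11.88 r 75.1 phi 0.927 toolphi 0.942 Ftan -2.0 Frad 2.8 Fz 5.5 grip 39 w 18.9 z 70.4 q6 -1.57 ptr_fwd 43.2 ptr_back 37.2
top ptr z56: y-b [(28, 150, 142), (29, 147, 140), (30, 143, 137), (31, 135, 131), (32, 124, 122), (33, 110, 112), (34, 94, 101), (35, 79, 92), (36, 67, 86), (37, 60, 84), (38, 59, 85), (39, 63, 90), (40, 69, 96), (41, 76, 101), (42, 81, 105), (43, 83, 106), (44, 80, 104), (45, 75, 100), (46, 70, 96), (47, 67, 92), (48, 67, 91), (49, 73, 93), (50, 84, 98), (51, 98, 106), (52, 111, 114), (53, 124, 122), (54, 133, 129), (55, 141, 136), (56, 148, 142), (57, 153, 146), (58, 158, 151), (59, 163, 155), (60, 167, 159), (61, 170, 162)]
top mark: y-b,r-g,g [(26, 72, 98), (27, 76, 94), (28, 81, 89), (29, 89, 83), (30, 97, 78), (31, 106, 74), (32, 113, 73), (33, 116, 74), (34, 116, 77), (35, 116, 80), (36, 115, 82), (37, 114, 82), (38, 114, 80), (39, 112, 78), (40, 109, 77), (41, 104, 77), (42, 96, 80), (43, 86, 84), (44, 77, 90), (45, 68, 94), (46, 62, 
[... 399 characters left out ...]
01), (48, 78, 105), (49, 101, 119), (50, 129, 136), (51, 154, 153), (52, 173, 166), (53, 182, 173), (54, 184, 175), (55, 184, 176), (56, 183, 175), (57, 182, 174), (58, 182, 174), (59, 181, 173)]
scene mark: y-b,r-g,g [(24, 5, 96), (25, 6, 95), (26, 7, 93), (27, 13, 86), (28, 29, 71), (29, 57, 54), (30, 95, 40), (31, 136, 31), (32, 170, 31), (33, 189, 37), (34, 188, 49), (35, 170, 67), (36, 145, 87), (37, 120, 108), (38, 108, 120), (39, 115, 116), (40, 136, 99), (41, 156, 81), (42, 155, 72), (43, 130, 76), (44, 89, 87), (45, 49, 99), (46, 22, 106), (47, 9, 110), (48, 5, 113)][ WARN:0@2.359] global loadsave.cpp:1063 imwrite_ Unsupported depth image for selected encoder is fallbacked to CV_8U.
```

```bash
python3 -m handwheel '[[[-0.1,3.93,0],[0,0,0.5],1],[[-0.1,3.93,0],[0,0,0.5],1],[[-0.1,3.93,0],[0,0,0.5],1],[[0,1.96,0],[0,0,0.25],1],[[0,0,0],[0,0,0],1]]'>/dev/null; python3 lg.py; python3 cmp.py 2>/dev/null
python3 - <<'E'
import cv2,numpy as np
a=cv2.imread("pics/top_last.png")[145:190,260:310];b=cv2.imread("pics/scene_last.png")[235:280,310:360]
cv2.imwrite("pics/c.png",np.hstack([cv2.resize(x,None,fx=8,fy=8,interpolation=cv2.INTER_CUBIC) for x in(a,b)]))
E
```

```text
t 12.90 r 75.0 phi 1.111 toolphi 1.125 Ftan -2.1 Frad 3.4 Fz 6.1 grip 39 w 18.6 z 70.4 q6 -1.35 ptr_fwd 37.7 ptr_back 31.7
top ptr z56: y-b [(28, 95, 100), (29, 79, 90), (30, 66, 85), (31, 58, 82), (32, 57, 84), (33, 61, 88), (34, 68, 95), (35, 77, 102), (36, 83, 107), (37, 87, 110), (38, 86, 110), (39, 82, 106), (40, 76, 101), (41, 70, 95), (42, 67, 92), (43, 71, 92), (44, 80, 96), (45, 94, 104), (46, 110, 115), (47, 125, 126), (48, 138, 136), (49, 148, 144), (50, 155, 149), (51, 158, 152), (52, 159, 151), (53, 158, 151), (54, 157, 149), (55, 156, 148), (56, 156, 149), (57, 158, 150), (58, 160, 153), (59, 164, 156), (60, 167, 159), (61, 170, 162)]
top mark: y-b,r-g,g [(26, 72, 97), (27, 74, 94), (28, 79, 89), (29, 85, 83), (30, 92, 78), (31, 99, 75), (32, 104, 75), (33, 106, 77), (34, 105, 82), (35, 105, 86), (36, 103, 90), (37, 101, 92), (38, 101, 92), (39, 100, 90), (40, 98, 87), (41, 95, 85), (42, 91, 83), (43, 85, 83), (44, 79, 85), (45, 73, 87), (46, 69, 89), (47, 66, 91), (48, 65, 93), (49, 64, 94), (50, 64, 95)]
scene ptr z56: y-b [(26, 31, 56), (27, 36, 67), (28, 41, 79), (2
[... 166 characters left out ...]
0, 85, 115), (41, 67, 101), (42, 68, 100), (43, 86, 110), (44, 113, 126), (45, 140, 142), (46, 159, 155), (47, 170, 163), (48, 176, 168), (49, 179, 171), (50, 181, 173), (51, 182, 174), (52, 183, 175), (53, 182, 174), (54, 182, 174), (55, 182, 174), (56, 182, 174), (57, 181, 173), (58, 181, 173), (59, 181, 173)]
scene mark: y-b,r-g,g [(24, 6, 96), (25, 6, 95), (26, 7, 93), (27, 13, 86), (28, 29, 71), (29, 57, 54), (30, 95, 40), (31, 136, 32), (32, 170, 31), (33, 189, 38), (34, 187, 50), (35, 170, 67), (36, 145, 87), (37, 120, 108), (38, 108, 120), (39, 115, 116), (40, 136, 99), (41, 155, 81), (42, 155, 72), (43, 130, 76), (44, 89, 87), (45, 49, 99), (46, 21, 106), (47, 9, 110), (48, 5, 113)]
```

View pics/c.png

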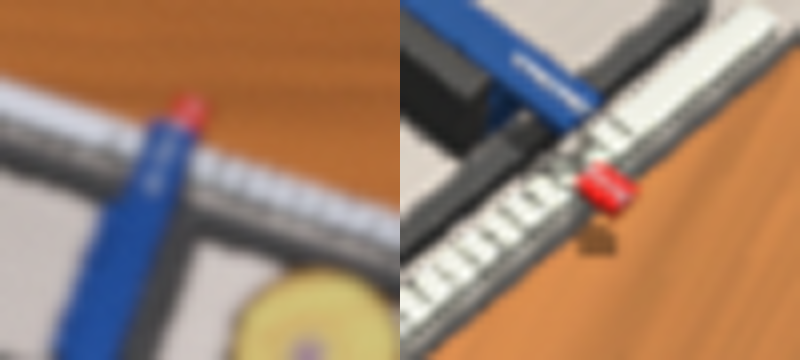

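The top crop shows the bar end just behind the mark, and the scene crop shows pointer line (550,80) and mark (607,187). In numbers, the pointer is at about 37.4 and the mark at about 36.6, so one last 0.8 mm step remains, then release and lift straight up.

```bash
python3 -m handwheel '[[[0,1,0],[0,0,0.12],1],[[0,1,0],[0,0,0.13],1],[[0,0,0],[0,0,0],1]]'>/dev/null; python3 lg.py; python3 cmp.py 2>/dev/null | grep ptr | cut -c1-420
```

```text
t 13.68 r 75.1 phi 1.135 toolphi 1.152 Ftan -2.1 Frad 3.6 Fz 6.5 grip 39 w 18.4 z 70.4 q6 -1.32 ptr_fwd 36.9 ptr_back 30.9
top ptr z56: y-b [(28, 87, 96), (29, 72, 88), (30, 61, 83), (31, 56, 83), (32, 57, 86), (33, 63, 91), (34, 71, 98), (35, 78, 104), (36, 83, 107), (37, 83, 107), (38, 80, 104), (39, 74, 99), (40, 67, 93), (41, 64, 89), (42, 65, 88), (43, 73, 92), (44, 86, 99), (45, 101, 109), (46, 118, 120), (47, 132, 131), (48, 144, 141), (49, 153, 148), (50, 158, 152), (51, 160, 153), (52, 160, 152), (53, 159, 151), (54, 157, 150), 
scene ptr z56: y-b [(26, 33, 63), (27, 39, 75), (28, 44, 85), (29, 47, 89), (30, 49, 92), (31, 55, 95), (32, 67, 101), (33, 86, 113), (34, 112, 131), (35, 137, 151), (36, 150, 163), (37, 145, 161), (38, 122, 144), (39, 92, 122), (40, 71, 105), (41, 67, 99), (42, 80, 104), (43, 104, 119), (44, 133, 138), (45, 158, 155), (46, 172, 164), (47, 177, 168), (48, 178, 170), (49, 179, 171), (50, 180, 172), (51, 182, 174), (52
```

```bash
python3 -m handwheel '[[[0,0,0],[0,0,0],0.3],[[0,0,0],[0,0,0],-0.3],[[0,0,0],[0,0,0],-0.8],[[0,0,0],[0,0,0],-0.8],[[0,0,0],[0,0,0],-0.8]]'; python3 cmp.py 2>/dev/null | grep ptr | cut -c1-330
python3 -m handwheel '[[[0,0,-10],[0,0,0],-0.8],[[0,0,-20],[0,0,0],-0.8],[[0,0,-30],[0,0,0],-0.8],[[0,0,-30],[0,0,0],-0.8],[[0,0,0],[0,0,0],-0.8],[[0,0,0],[0,0,0],-0.8]]'
python3 - <<'E'
from h import *
z=np.load("jig.npz");R,t=z["R"],z["t"]
T=vision.get_image("top");S=vision.get_image("scene")
j=lambda p:np.r_[R.T@(p[:2]-t),p[2]]*1e3
for n,I in(("top",T),("scene",S)):
  for c,s in blobs(I,(0,150,110),(6,255,255)):print(n,c,s[4],j(ray(n,c,.105)).round(1))
E
```

```text
clock: 14.7
position: [0.465, 0.0274, 0.0703]
ee_rot: [0.0, 0.167, 0.986, 0.0]
contact_force: [0.8, -1.1, -0.5]
width: 0.0769
gripper_force: 0.0
top ptr z56: y-b [(28, 87, 96), (29, 72, 87), (30, 61, 83), (31, 57, 83), (32, 58, 86), (33, 64, 92), (34, 71, 98), (35, 79, 104), (36, 83, 107), (37, 83, 107), (38, 80, 104), (39, 74, 99), (40, 68, 94), (41, 64, 90), (42, 66, 89), (43, 73, 92), (44, 86, 98), (45, 101, 109), (46, 118, 120), (47, 132, 131), (48, 144, 140), (49, 1
scene ptr z56: y-b [(26, 33, 63), (27, 39, 76), (28, 44, 85), (29, 47, 90), (30, 49, 92), (31, 56, 95), (32, 67, 101), (33, 86, 113), (34, 112, 131), (35, 137, 151), (36, 150, 163), (37, 145, 161), (38, 122, 144), (39, 93, 122), (40, 71, 105), (41, 67, 99), (42, 80, 105), (43, 105, 119), (44, 133, 138), (45, 158, 155), (46, 172,
clock: 15.85
position: [0.4644, 0.0274, 0.16]
ee_rot: [-0.0, 0.167, 0.986, -0.0]
contact_force: [-0.3, 0.1, -0.2]
width: 0.0769
gripper_force: 0.0
top [283.71 158.  ] 7 [108.2  28.6 105. ]
top [109.82 268.38] 85 [-323.5  351.2  105. ]
scene [294.   103.68] 41 [-358.1  379.   105. ]
scene [253.91 189.3 ] 33 [-126.9    5.5  105. ]
scene [335.45 258.41] 22 [165.7 -10.9 105. ]
```

```bash
python3 -c "
from rig import manip
print(manip.sign_off())"
```

```text
the job is handed in; nothing more can be done
None
```

The job is handed in at about 16 s on the robot's clock: the slice was pressed onto the pad at about 11 N for over 0.5 s; I wound the pointer back about 15 mm behind the mark, then brought it forward to within about 0.5 mm of the line by my camera and crank-angle estimates, with the slack taken up in the feed direction. I then let go of the crank and lifted clear, and the pointer had not moved after the release.

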